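# Trial layout of a robot's electronics board

### The arm

A 7-joint arm with a two-finger parallel gripper is mounted at the origin on the work surface. World frame = base frame: x ahead of the robot, y to its left, z up, the work surface at z = 0. Lengths are in m, angles in rad, forces in N, time in s.
With the tool pointing down it reaches from about 0.425 to 0.925 m from the base axis. Payload 6.8 kg.
Tool frame: the origin (TCP) lies on the mounting face of the last link; the fingertips stand 173 mm ahead of it and the grasp point (between the pads) lies robot.grip_depth ahead of it (robot.grip_depth is the distance from the TCP to the grasp point, in m); x points along the fingers, y is the direction in which the jaws open and shut, and the axes are right-handed (so a half turn about x gives the same grasp; the last joint's range is limited). The gripper opens to 85 mm and grips with 20 to 120 N. Pads are 22 mm wide; open, the fingers measure 114 mm over their backs; the gripper's body (76 mm by 85 mm) begins 54 mm behind the grasp point. The pads swing forward as they close: fully open they stand 13 mm farther back than shut.
Start: joints at [1.032, 0.477, 0.022, 1.555, -0.011, 1.109, -0.083], TCP at [0.282, -0.613, 0.405] pointing down, gripper open.
Joint ranges: [-2.96, 2.96], [-0.34, 2.1], [-1.41, 1.46], [0.24, 2.44], [-1.37, 4.51], [0.17, 1.92], [-2.96, 2.96]. Speed limits (rad/s): [2.39, 2.39, 3.14, 3.14, 3.14, 3.14, 3.14].

### API

Orientations are given as a rotation vector (axis times angle).
In Python, from station import robot, get_image, camera_model, recognise, outline_of gives the robot as it stands.
- The arm moves only by the shell command python3 -m inch 'ROWS' [OPENING] [FORCE]. ROWS is JSON, a list of rows, each an object with "slide": the shift along the tool's x, y, z in mm, a list of three; "turn": the turn about the tool's x in degrees. In form: [{"slide": [x, y, z], "turn": turn}, ...]. A call has 1 to 20 rows; each row is the pose to reach, as a shift and turn from the pose commanded when the call began, along the tool's axes at that moment; what a row does not reach only later rows make up. A row lasts 1/12 s, in which the tool goes at most 41.7 mm and 7.16 degrees, less where a joint would pass 70% of its speed; a pose out of reach is approached as far as the arm can. A call with a gripper value outside its range is refused whole. OPENING is the closure, from 0 (fully open) to 1 (shut), set as the call begins (- or left out, the last holds). The fingers move at their own pace and stop on an object; FORCE is the grip in N (left out, the last holds). Time passes only in rows, so rows that repeat a pose let the fingers close. It gives the time, the measured TCP pose, the force and the opening at its end, in the units of the state.
- robot.get_obs(): the state, without advancing time (a new reading comes with each control period).
- get_image(name): name is "scene" or "side" or "wrist"; returns the picture (384x512x3 uint8, red, green, blue); there is no depth.
- camera_model(name): a dict with "camera_matrix" (3x3 intrinsics, pixels), "pose" (4x4, takes a point from camera to world coordinates). Camera axes: x right, y up, looking along -z (the intrinsics and any distortion apply to the point x, -y, -z); pixel columns grow to the right and rows downward; lengths in m; the calibration is good to about 2 mm. A picture is of the moment at which its call begins: read the wrist's pose just before it. camera_model takes no time and is no camera call; for the wrist camera it gives the pose at the moment of the call.
- robot.close_job(): hands the job in, once; it reports no verdict.
Trained networks look in the newest picture that a camera, given by its name, has taken for a name from the list of things; names that differ only in an ending like _2 or _b are one class to them, and where a whole thing is asked for, a point or a joint stands for the part that bears it (a point fixed in the world has none). Each returns a list of dicts, best first, with "p" (0 to 1); they miss things now and then, are a little off and sometimes report something else, mostly with a low value. They report only what shows in the picture. A call takes as long as a camera call. They do not tell look-alikes from the thing itself.
- recognise(camera, thing): "bbox" ([left, top, right, bottom] in pixels, round what is visible of it).
- outline_of(camera, thing): "region" (384x512 bool, what is visible of it) and "bbox" ([left, top, right, bottom] in pixels, round what is visible of it).
The state is a dict: "time": time; "q": joint angles; "dq": joint speeds; "effort": joint torques, N m; "tool_pos": TCP position; "eef_rot": TCP orientation; "contact_force": force on the tool from outside, world axes, zero at the start; "wrist_torque": the same for the moment, N m; "opening": finger opening in m.
Only numpy, scipy, OpenCV 4.12 (cv2) and the standard library are available. Lean on these libraries where they do the work, as an engineer would, in place of code of your own. Each camera call takes 0.05 s, during which the arm holds its last target. There are 200 camera calls.

### The job

Lay out the robot's electronics on the plywood board for a trial fit, every part flat, right way up, and square with its long side along the board's long side: the main breaker midway between the battery and the fuse panel and level with them; the orange computer straight behind the battery and the black motor controller straight behind the fuse panel (behind means on the side away from the arm), each leaving a 40 mm gap for cables; and the silver converter midway between computer and motor controller, in line with them. The white radio goes flat on top of the computer, centred and square with it. Leave the multimeter where it lies.

Things in the scene. Friction and masses are not known exactly. Their poses are not given: they have to be found in the camera images.
- board: Bare plywood board fixed on the table, 230 x 370 mm, 9 mm thick, turned up to 0.2 rad. Origin: centre of its underside; x across the short side, away from the arm (behind = +x), y along the long side to the arm's left, z up. Battery and fuse panel are bolted on it with their centres at x = -55 mm, one at y = +115 mm, the other at y = -115 mm; which is where changes.
- fuse_panel: Black fuse panel with six coloured blade fuses, 70 x 100 mm, 38 mm high, fixed on the board, long side along the board's long side. Origin: centre of its underside, on the board; axes as the board's (x away from the arm).
- battery: Small sealed battery, light grey case, black lid, two terminals, 43 x 97 mm, 60 mm high with terminals, fixed on the board, long side along the board's long side. An aluminium bracket crosses its middle; its 6 mm high feet reach 36 mm before and behind the centre (measure gaps from the case). Origin: centre of its underside, on the board; axes as the board's.
- breaker: Main breaker, loose: black, red push button and small yellow lever on top, a copper stud at each end, 48 x 74 mm. The middle block is 48 mm wide, 46 mm long, 32 mm high (38 mm with button); the ends are 10 mm high. 0.17 kg. Origin: centre of its underside; x along the short side, y along the long side, z up.
- computer: Control computer: orange box with a dark grey flat lid and black ports along its sides, 62 x 92 mm, 28 mm high. 0.22 kg. Loose. Origin: centre of its underside; x along the short side, y along the long side, z up.
- radio: Radio: white flat box, 48 x 70 mm, 18 mm high, with a black stub antenna folded along each short end (84 mm long over the antennas). 0.11 kg. Loose. Origin: centre of its underside; x along the short side, y along the long side, z up.
- converter: Voltage converter: bare aluminium block with cooling fins and a green terminal strip at each end, 50 x 60 mm, 22 mm high. 0.13 kg. Loose. Origin: centre of its underside; x along the short side, y along the long side, z up.
- motor_controller: Motor controller: black box with a round cooling fan towards one end of its top, a blue stripe and two brass studs at the other end, 44 x 88 mm; the box is 24 mm high, 34 mm at the fan. 0.16 kg. Loose. Origin: centre of its underside; x along the short side, y along the long side, z up.
- multimeter: Yellow multimeter with a dark face, dial and display, 65 x 130 mm, 39 mm high, lying on the table beyond the loose parts. A bystander, not to be moved. Origin: centre of its underside; x along the short side, y along the long side, z up.
Mind the look-alikes: they are no part of the job. What is shaped like the motor_controller but pink or turquoise is not meant.

How it is judged:
At the end, for the whole second after the job is handed in: Each part within 15 mm of its stated place on the board (cable gaps 25 to 55 mm, converter on the board's middle line, 40 mm behind its centre), radio on the computer's lid, centres within 12 mm; all flat within 0.1 rad, upright, square within 0.2 rad either way round, at rest (x of breaker in the frame of board between -0.07 and -0.04 m and y of breaker in the frame of board between -0.015 and 0.015 m and z of breaker in the frame of board between 0.005 and 0.013 m and x of computer in the frame of battery between 0.0775 and 0.1075 m and y of computer in the frame of battery between -0.015 and 0.015 m and z of computer in the frame of battery between -0.004 and 0.004 m and x of motor_controller in the frame of fuse_panel between 0.082 and 0.112 m and y of motor_controller in the frame of fuse_panel between -0.015 and 0.015 m and z of motor_controller in the frame of fuse_panel between -0.004 and 0.004 m and x of converter in the frame of board between 0.025 and 0.055 m and y of converter in the frame of board between -0.015 and 0.015 m and z of converter in the frame of board between 0.005 and 0.013 m and horizontal distance between radio and computer below 0.012 m and z of radio in the frame of computer between 0.024 and 0.032 m and angle between the x axis of each of breaker, computer, converter, motor_controller and the x axis of board, either way round below 0.2 rad and angle between each of breaker, computer, radio, converter, motor_controller's own z axis and vertical below 0.1 rad and linear speed of each of breaker, computer, radio, converter, motor_controller below 0.02 m/s and angular speed of each of breaker, computer, radio, converter, motor_controller below 0.2 rad/s and angle between the x axis of radio and the x axis of computer, either way round below 0.2 rad); the robot touches nothing.
It fails at once if the multimeter is pushed more than 20 mm from its place (distance of multimeter from where it was at the start of the episode above 0.02 m).
It also fails if it takes over 125 s, if anything falls off the work surface, if the arm or the gripper's body presses on something with over 40 N, if the wrist force passes 120 N, or if a joint passes its speed limit or range.

## Working session

There is one attempt and no reset: what is moved stays moved. The work goes in short steps, Python scripts to look and compute and a shell command to move; the robot and the scene stay as the last step left them, time stands still between calls to the robot, and variables do not carry over. Pictures are saved under pics/ and viewed, about 12 in all and at most 16, crops included, and the job is handed in when it is done.

```bash
mkdir -p pics; ls; python3 - <<'E'
from station import *
import cv2,numpy as np
for n in ["scene","side"]:
    im=get_image(n); cv2.imwrite(f"pics/{n}0.png",im[:,:,::-1])
    m=camera_model(n); print(n,np.round(m["camera_matrix"],1).tolist(),np.round(m["pose"],3).tolist(), [k for k in m])
    for t in "board fuse_panel battery breaker computer radio converter motor_controller multimeter".split():
        print(t,[(np.round(d["bbox"]).tolist(),round(d["p"],2)) for d in recognise(n,t)][:4])
print(robot.grip_depth); o=robot.get_obs(); print(o["time"],o["tool_pos"],o["eef_rot"],o["opening"],o["contact_force"])
E
```

```text
pics
scene [[389.5, 0.0, 251.1], [0.0, 389.5, 180.9], [0.0, 0.0, 1.0]] [[0.272, -0.708, 0.652, 1.176], [0.962, 0.2, -0.183, -0.26], [-0.001, 0.677, 0.736, 0.835], [0.0, 0.0, 0.0, 1.0]] ['camera_matrix', 'pose']
board [([261.0, 160.0, 419.0, 240.0], 0.9), ([164.0, 184.0, 194.0, 199.0], 0.46)]
fuse_panel [([270.0, 174.0, 313.0, 198.0], 0.84)]
battery [([347.0, 150.0, 386.0, 176.0], 0.61)]
breaker [([216.0, 210.0, 249.0, 239.0], 0.74)]
computer [([110.0, 228.0, 154.0, 261.0], 0.96)]
radio [([163.0, 184.0, 194.0, 199.0], 0.95)]
converter [([208.0, 180.0, 231.0, 196.0], 0.75), ([216.0, 211.0, 247.0, 240.0], 0.17)]
motor_controller [([111.0, 191.0, 145.0, 210.0], 0.97), ([157.0, 156.0, 186.0, 174.0], 0.91), ([136.0, 266.0, 178.0, 302.0], 0.61), ([139.0, 129.0, 172.0, 150.0], 0.6)]
multimeter [([197.0, 253.0, 256.0, 300.0], 0.71)]
side [[357.8, 0.0, 254.3], [0.0, 357.8, 191.6], [0.0, 0.0, 1.0]] [[-0.767, 0.437, -0.469, 0.071], [-0.642, -0.525, 0.559, 0.415], [-0.002, 0.73, 0.684, 0.614], [0.0, 0.0, 0.0, 1.0]] ['camera_matrix', 'pose']
board [([56.0, 176.0, 257.0, 333.0], 0.58)]
fuse_panel [([192.0, 196.0, 243.0, 236.0], 0.87)]
battery []
breaker [([227.0, 149.0, 259.0, 169.0], 0.66)]
computer [([286.0, 108.0, 315.0, 137.0], 0.94), ([325.0, 127.0, 354.0, 152.0], 0.73)]
radio [([299.0, 156.0, 330.0, 172.0], 0.77), ([101.0, 252.0, 166.0, 308.0], 0.16)]
converter [([272.0, 172.0, 302.0, 198.0], 0.91)]
motor_controller [([334.0, 166.0, 369.0, 199.0], 0.98), ([326.0, 127.0, 358.0, 153.0], 0.97), ([245.0, 112.0, 273.0, 125.0], 0.9), ([396.0, 182.0, 421.0, 213.0], 0.69)]
multimeter [([196.0, 117.0, 239.0, 149.0], 0.65)]
0.1547
1.0 [ 0.28189218 -0.61334676  0.40473042] [ 1.98331995  0.43383385 -1.98321155] 0.08532078519921187 [0.14852344 0.23691179 0.46870649]
```

```bash
python3 - <<'E'
import cv2
a=cv2.imread("pics/scene0.png")[110:330,80:440]; b=cv2.imread("pics/side0.png")[90:350,40:440]
cv2.imwrite("pics/sceneL.png",cv2.resize(a,None,fx=2.2,fy=2.2,interpolation=cv2.INTER_CUBIC))
cv2.imwrite("pics/sideL.png",cv2.resize(b,None,fx=2,fy=2,interpolation=cv2.INTER_CUBIC))
E
```

```text
(no output)
```

View pics/sceneL.png

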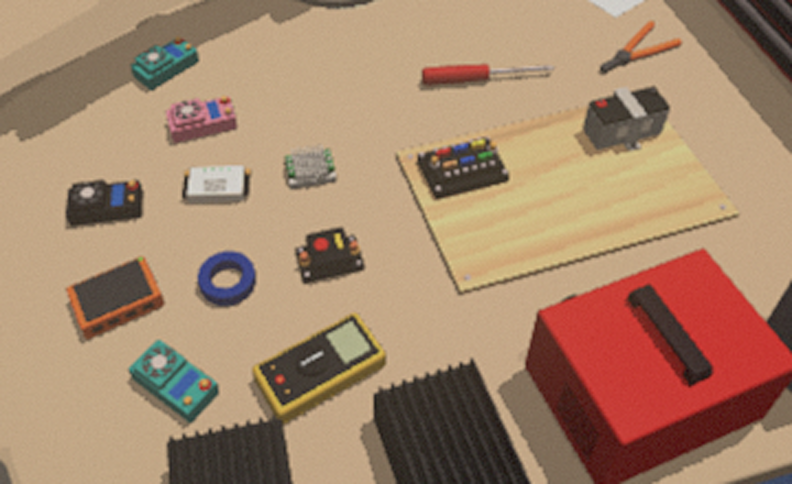

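View pics/sideL.png

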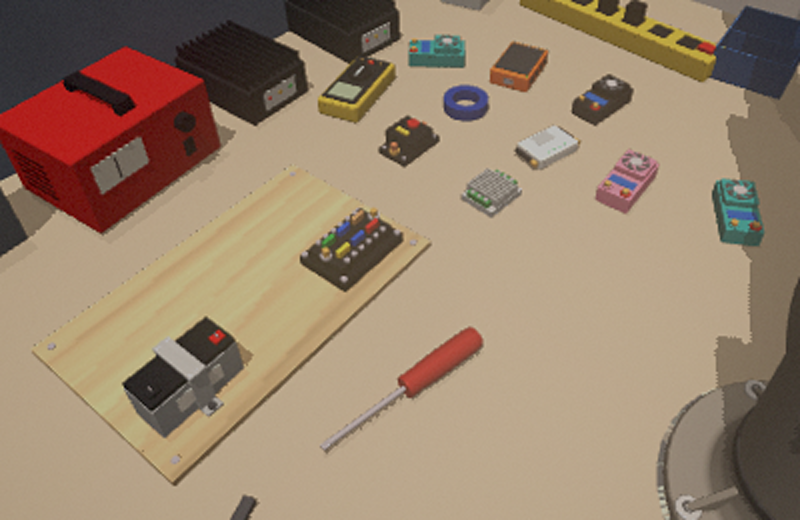

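```bash
cat > h.py <<'E'
from station import *
import cv2,numpy as np
from scipy.optimize import minimize
from scipy.spatial.transform import Rotation as R
S=dict(board=(.23,.37,.009),fuse_panel=(.07,.1,.036),battery=(.043,.097,.056),breaker=(.048,.074,.01),breaker_m=(.048,.046,.033),computer=(.062,.092,.028),
 radio=(.048,.084,.018),converter=(.05,.06,.022),motor_controller=(.044,.088,.026),multimeter=(.065,.13,.039))
def proj(m,P):
    T=np.linalg.inv(m["pose"]); c=P@T[:3,:3].T+T[:3,3]; v=c*[1,-1,-1]; p=v@m["camera_matrix"].T
    return p[:,:2]/p[:,2:]
def box(s,x,y,a,z=0,off=(0,0)):
    P=np.array([[i*s[0]/2+off[0],j*s[1]/2+off[1],k*s[2]] for i in(-1,1) for j in(-1,1) for k in(0,1)])
    c,d=np.cos(a),np.sin(a); return np.c_[c*P[:,0]-d*P[:,1]+x,d*P[:,0]+c*P[:,1]+y,P[:,2]+z]
def back(m,uv,z):
    K=m["camera_matrix"];d=np.array([(uv[0]-K[0,2])/K[0,0],-(uv[1]-K[1,2])/K[1,1],-1])@m["pose"][:3,:3].T
    o=m["pose"][:3,3]; return (o+d*(z-o[2])/d[2])[:2]
def draw(m,boxes,k=4):
    im=np.zeros((384*k,512*k),np.uint8)
    for b in boxes: cv2.fillConvexPoly(im,cv2.convexHull((proj(m,b)*k+(k-1)/2).astype(np.float32)).round().astype(int),1)
    return cv2.resize(im.astype(np.float32),(512,384),interpolation=cv2.INTER_AREA)
def fit(views,mk,starts):
    """views: [(model,mask)]; mk(x,y,a)->boxes; returns best IoU-fit"""
    def cost(p):
        c=0
        for m,M in views:
            I=draw(m,mk(*p)); c+=1-np.minimum(I,M).sum()/np.maximum(I,M).sum()
        return c/len(views)
    best=None
    for s in starts:
        r=minimize(cost,s,method="Nelder-Mead",options=dict(initial_simplex=np.array([s]*4)+np.r_[[[0,0,0]],np.diag([.012,.012,.15])],maxiter=120,xatol=5e-4,fatol=1e-4))
        if best is None or r.fun<best.fun: best=r
    return best.x,best.fun
def parts(n):
    s=S[n]
    if n=="breaker": return lambda x,y,a:[box(s,x,y,a),box(S["breaker_m"],x,y,a)]
    return lambda x,y,a,z=0:[box(s,x,y,a,z)]
def boardmk(x,y,a): return [box(S["board"],x,y,a),box(S["fuse_panel"],x,y,a,.009,(-.055,-.115)),box(S["battery"],x,y,a,.009,(-.055,.115))]
E
cat > loc.py <<'E'
from h import *
ims={n:get_image(n) for n in("scene","side")}; cm={n:camera_model(n) for n in ims}
def views(t,near=None,z=0.02):
    v=[]
    for n in ims:
        for d in outline_of(n,t):
            M=d["region"]; 
            if d["p"]<.3: continue
            ys,xs=np.nonzero(M); col=ims[n][M].mean(0)
            if t=="motor_controller" and col.max()>100 : continue
            if t=="computer" and col[0]<col[2]*1.15: continue
            v.append((cm[n],M.astype(np.float32))); print(n,t,round(d["p"],2),d["bbox"],col.round()); break
    return v
bv=[]
for n in ims:
    U=np.zeros((384,512),bool)
    for t in("board","fuse_panel","battery"):
        for d in outline_of(n,t)[:1]: U|=d["region"]; print(n,t,d["bbox"])
    bv.append((cm[n],U.astype(np.float32)))
ys,xs=np.nonzero(bv[0][1]); c=back(cm["scene"],(xs.mean(),ys.mean()),.01)
print("board",*fit(bv,boardmk,[(c[0],c[1],a) for a in(-.1,.1)]))
for t in "breaker computer radio converter motor_controller multimeter".split():
    v=views(t); m,M=v[0]; ys,xs=np.nonzero(M); c=back(m,(xs.mean(),ys.mean()),.012)
    print(t,*fit(v,parts(t),[(c[0],c[1],a) for a in(-1.2,-.6,0,.6,1.2)]))
E
python3 loc.py
```

```text
scene board [260.2, 158.4, 416.1, 243.7]
scene fuse_panel [268.8, 171.6, 312.5, 199.3]
scene battery [345.5, 149.5, 385.4, 175.5]
side board [55.2, 172.8, 253.7, 331.6]
side fuse_panel [190.3, 195.2, 242.9, 236.9]
side battery [104.7, 250.5, 162.9, 312.1]
board [0.55203806 0.15928278 0.03175204] 0.04511353373527527
scene breaker 0.91 [215.7, 211.5, 245.4, 239.0] [90. 70. 56.]
side breaker 0.67 [190.5, 195.6, 242.2, 236.5] [96. 83. 68.]
breaker [ 0.58311609 -0.15039485 -0.00081399] 0.5625389814376831
scene computer 0.64 [111.4, 226.3, 151.1, 260.3] [107.  77.  60.]
side computer 0.92 [287.4, 110.5, 312.2, 135.7] [114.  82.  61.]
computer [ 0.57450717 -0.39935983  0.28360048] 0.13631394505500793
scene radio 0.59 [166.2, 184.3, 194.1, 201.6] [177. 171. 161.]
side radio 0.96 [299.9, 154.1, 329.8, 169.5] [171. 166. 157.]
radio [ 0.43596311 -0.26322637 -0.1069567 ] 0.2525729835033417
scene converter 0.86 [210.5, 178.7, 235.7, 197.3] [139. 134. 118.]
side converter 0.75 [272.5, 173.4, 301.6, 196.5] [131. 127. 113.]
converter [ 0.43981286 -0.14373151  0.00896533] 0.20000594854354858
scene motor_controller 0.57 [112.5, 191.0, 142.9, 209.0] [77. 70. 67.]
side motor_controller 0.75 [325.0, 129.1, 356.0, 151.5] [84. 73. 67.]
motor_controller [ 0.42991799 -0.40326148 -0.03837252] 0.16462332010269165
scene multimeter 0.56 [196.2, 251.0, 256.3, 299.5] [115. 102.  70.]
side multimeter 0.88 [196.4, 118.5, 237.7, 152.3] [113.  99.  62.]
multimeter [ 0.72234892 -0.19667183  0.30679242] 0.21036234498023987
```

```bash
python3 - <<'E'
from h import *
o=robot.get_obs(); T=R.from_rotvec(o["eef_rot"]).as_matrix(); print(T.round(3)); m=camera_model("wrist")
print(m["camera_matrix"].round(1).tolist()); print("cam in tool",(T.T@(m["pose"][:3,3]-o["tool_pos"])).round(3),"\n",(T.T@m["pose"][:3,:3]).round(3))
for p in[(.46,-.27,.02),(.43,-.40,.02),(.575,-.4,.02),(.44,-.144,.02)]: print(proj(m,np.array([p])))
E
```

```text
[[ 0.     0.418 -0.909]
 [-0.    -0.909 -0.418]
 [-1.     0.    -0.   ]]
[[302.7, 0.0, 253.7], [0.0, 302.7, 195.5], [0.0, 0.0, 1.0]]
cam in tool [ 0.03  -0.001 -0.08 ] 
 [[-0.     0.312 -0.95 ]
 [ 1.     0.    -0.   ]
 [ 0.    -0.95  -0.312]]
[[ -15.22241518 -173.43522763]]
[[117.61638184 -61.05199148]]
[[ 168.32040562 -253.95980701]]
[[-171.81179145 -227.61948185]]
```

```bash
python3 -m inch '[{"slide":[-45,-230,-346],"turn":-65},{"slide":[-45,-230,-346],"turn":-65},{"slide":[-45,-230,-346],"turn":-65},{"slide":[-45,-230,-346],"turn":-65},{"slide":[-45,-230,-346],"turn":-65},{"slide":[-45,-230,-346],"turn":-65},{"slide":[-45,-230,-346],"turn":-65},{"slide":[-45,-230,-346],"turn":-65},{"slide":[-45,-230,-346],"turn":-65},{"slide":[-45,-230,-346],"turn":-65},{"slide":[-45,-230,-346],"turn":-65},{"slide":[-45,-230,-346],"turn":-65},{"slide":[-45,-230,-346],"turn":-65},{"slide":[-45,-230,-346],"turn":-65},{"slide":[-45,-230,-346],"turn":-65}]' 0
cat > wl.py <<'E'
from h import *
import sys,json
m=camera_model("wrist"); im=get_image("wrist"); cv2.imwrite(f"pics/{sys.argv[1]}.png",im[:,:,::-1])
o=robot.get_obs(); T=R.from_rotvec(o["eef_rot"]).as_matrix(); print("t",o["time"],"tcp",o["tool_pos"].round(4),"yaw y",np.degrees(np.arctan2(T[1,1],T[0,1])).round(2))
G=dict(breaker=(.5,-.14,0),computer=(.575,-.4,.28),radio=(.44,-.263,-.1),converter=(.44,-.144,0),motor_controller=(.43,-.403,-.04),multimeter=(.722,-.197,.3))
for t in sys.argv[2:]:
    ds=outline_of("wrist",t)
    for d in ds[:4]:
        M=d["region"]
        if d["p"]<.3 or M.sum()<50: continue
        col=im[M].mean(0).round(); ys,xs=np.nonzero(M); c=back(m,(xs.mean(),ys.mean()),.012)
        edge=xs.min()<2 or ys.min()<2 or xs.max()>509 or ys.max()>381
        x,f=fit([(m,M.astype(np.float32))],parts(t),[(c[0],c[1],a) for a in(-.8,0,.8)])
        print(t,round(d["p"],2),np.round(d["bbox"]).tolist(),col,"edge" if edge else "",x.round(4),round(f,3))
E
python3 wl.py w1 breaker computer radio converter motor_controller
```

```text
time: 3.25
tool_pos: [0.4994, -0.2615, 0.4494]
eef_rot: [1.215, 1.205, -1.216]
contact_force: [-0.8, -0.3, 0.4]
opening: 0.085
t 3.3 tcp [ 0.4994 -0.2614  0.4494] yaw y -0.48
breaker 0.92 [300.0, 40.0, 347.0, 105.0] [59. 39. 25.]  [ 0.5839 -0.1545 -0.0039] 0.068
computer 0.94 [279.0, 216.0, 333.0, 286.0] [54. 28. 16.]  [ 0.5741 -0.4019  0.2285] 0.049
radio 0.78 [188.0, 126.0, 231.0, 195.0] [158. 157. 149.]  [ 0.4344 -0.2665 -0.2331] 0.071
converter 0.69 [184.0, 41.0, 228.0, 94.0] [127. 132. 115.]  [ 0.4393 -0.1459 -0.036 ] 0.046
motor_controller 0.95 [194.0, 218.0, 226.0, 287.0] [33. 31. 36.]  [ 0.4296 -0.4044 -0.121 ] 0.057
motor_controller 0.9 [357.0, 186.0, 428.0, 249.0] [30. 96. 93.]  [ 0.6972 -0.351  -0.869 ] 0.053
motor_controller 0.77 [1.0, 156.0, 66.0, 227.0] [14. 53. 53.] edge [ 0.1835 -0.3043  0.497 ] 0.059
motor_controller 0.64 [94.0, 135.0, 143.0, 195.0] [126.  76.  93.]  [ 0.3146 -0.2679  0.0314] 0.052
```

View pics/w1.png

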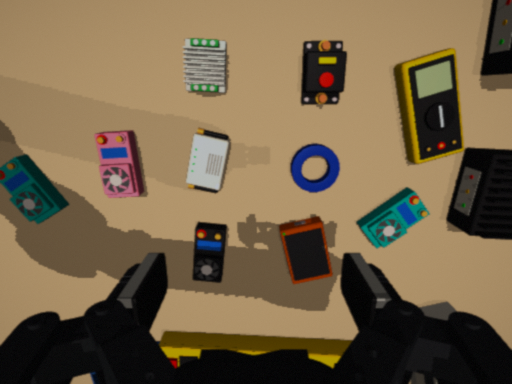

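```bash
python3 -m inch '[{"slide":[150,85,-107],"turn":0},{"slide":[150,85,-107],"turn":0},{"slide":[150,85,-107],"turn":0},{"slide":[150,85,-107],"turn":0},{"slide":[150,85,-107],"turn":0},{"slide":[150,85,-107],"turn":0},{"slide":[190,85,-107],"turn":0},{"slide":[230,85,-107],"turn":0},{"slide":[255,85,-107],"turn":0},{"slide":[271,85,-107],"turn":0},{"slide":[271,85,-107],"turn":0},{"slide":[271,85,-107],"turn":0}]' 0 && python3 -m inch '[{"slide":[0,0,0],"turn":0},{"slide":[0,0,0],"turn":0},{"slide":[0,0,0],"turn":0},{"slide":[0,0,0],"turn":0},{"slide":[0,0,0],"turn":0},{"slide":[0,0,0],"turn":0},{"slide":[0,0,0],"turn":0},{"slide":[0,0,0],"turn":0}]' 1 40
```

```text
time: 4.55
tool_pos: [0.5857, -0.1538, 0.1786]
eef_rot: [1.213, 1.207, -1.215]
contact_force: [-0.3, -0.4, 0.2]
opening: 0.0859
time: 5.22
tool_pos: [0.5864, -0.1536, 0.1804]
eef_rot: [1.214, 1.204, -1.212]
contact_force: [-2.6, 0.6, 8.5]
opening: 0.0473
```

```bash
python3 -m inch '[{"slide":[-40,0,0],"turn":0},{"slide":[-80,0,0],"turn":0},{"slide":[-110,-91,-311],"turn":-2.3},{"slide":[-110,-91,-311],"turn":-2.3},{"slide":[-110,-91,-311],"turn":-2.3},{"slide":[-110,-91,-311],"turn":-2.3},{"slide":[-110,-91,-311],"turn":-2.3},{"slide":[-110,-91,-311],"turn":-2.3},{"slide":[-110,-91,-311],"turn":-2.3},{"slide":[-110,-91,-311],"turn":-2.3},{"slide":[-110,-91,-311],"turn":-2.3},{"slide":[-110,-91,-311],"turn":-2.3},{"slide":[-75,-91,-311],"turn":-2.3},{"slide":[-45,-91,-311],"turn":-2.3},{"slide":[-25,-91,-311],"turn":-2.3},{"slide":[-16,-91,-311],"turn":-2.3},{"slide":[-12,-91,-311],"turn":-2.3},{"slide":[-12,-91,-311],"turn":-2.3},{"slide":[-12,-91,-311],"turn":-2.3}]' ; python3 - <<'E'
from h import *
im=get_image("wrist");cv2.imwrite("pics/w2.png",im[:,:,::-1]);get_image("scene")
b=get_image("scene");cv2.imwrite("pics/s2.png",cv2.resize(b[110:270,220:440],None,fx=3,fy=3)[:,:,::-1])
E
```

```text
time: 6.8
tool_pos: [0.4973, 0.1577, 0.1915]
eef_rot: [1.185, 1.224, -1.183]
contact_force: [-0.2, -0.0, -2.5]
opening: 0.0472
```

View pics/s2.png

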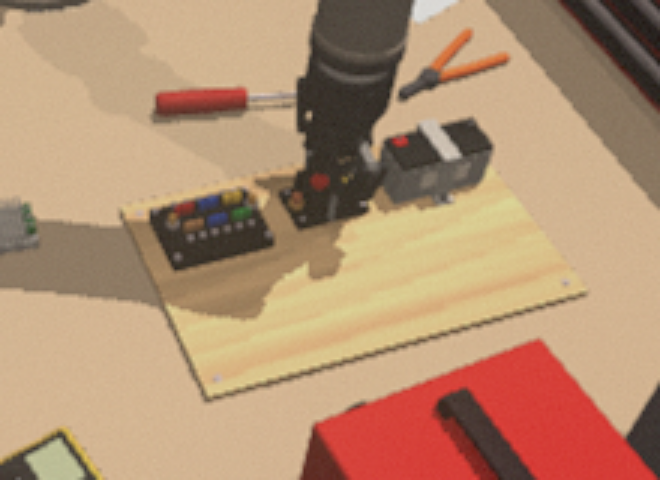

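```bash
python3 -m inch '[{"slide":[2,0,0],"turn":0}]' && python3 -m inch '[{"slide":[2,0,0],"turn":0},{"slide":[2,0,0],"turn":0},{"slide":[2,0,0],"turn":0},{"slide":[2,0,0],"turn":0},{"slide":[-30,0,0],"turn":0},{"slide":[-70,0,0],"turn":0},{"slide":[-260,50,-60],"turn":0},{"slide":[-260,50,-60],"turn":0},{"slide":[-260,50,-60],"turn":0},{"slide":[-260,50,-60],"turn":0},{"slide":[-260,50,-60],"turn":0},{"slide":[-260,50,-60],"turn":0},{"slide":[-260,50,-60],"turn":0}]' 0
cat > bl.py <<'E'
from h import *
import sys
m=camera_model("wrist"); im=get_image("wrist"); cv2.imwrite(f"pics/{sys.argv[1]}.png",im[:,:,::-1])
o=robot.get_obs(); T=R.from_rotvec(o["eef_rot"]).as_matrix(); print("t",o["time"],"tcp",o["tool_pos"].round(4),"yaw y",np.degrees(np.arctan2(T[1,1],T[0,1])).round(2))
B=np.array([.5520,.1593,.0318])
L=dict(fuse_panel=(-.055,-.115,.009),battery=(-.055,.115,.009),breaker=(-.055,0,.009),computer=(.0375,.115,.009),converter=(.04,0,.009),motor_controller=(.042,-.115,.009),radio=(.0375,.115,.037))
for t in sys.argv[2:]:
    if t=="board": continue
    lx,ly,z=L[t]; ds=[d for d in outline_of("wrist",t) if d["p"]>.25]
    c,s=np.cos(B[2]),np.sin(B[2]); wx,wy=B[0]+c*lx-s*ly,B[1]+s*lx+c*ly
    for d in ds:
        M=d["region"]
        if np.hypot(*(back(m,np.array(np.nonzero(M)).mean(1)[::-1],z+.02)-[wx,wy]))>.08: continue
        k=(lambda x,y,a:[box(S[t],x,y,a,z)]) if t!="breaker" else (lambda x,y,a:[box(S[t],x,y,a,z),box(S["breaker_m"],x,y,a,z)])
        x,f=fit([(m,M.astype(np.float32))],k,[(wx,wy,B[2])])
        e=x[:2]-[wx,wy]; print(t,round(d["p"],2),x.round(4),"err in board frame mm",(np.array([c*e[0]+s*e[1],-s*e[0]+c*e[1]])*1000).round(1),"yaw",np.degrees(x[2]-B[2]).round(1),round(f,3)); break
    else: print(t,"none")
E
python3 bl.py w3 fuse_panel battery breaker
```

```text
time: 7.03
tool_pos: [0.4971, 0.1582, 0.1897]
eef_rot: [1.185, 1.224, -1.182]
contact_force: [0.5, -0.9, -2.3]
opening: 0.0474
time: 8.12
tool_pos: [0.5448, 0.2211, 0.4512]
eef_rot: [1.187, 1.224, -1.178]
contact_force: [-0.7, -0.2, -0.9]
opening: 0.0854
t 8.1667 tcp [0.5443 0.22   0.449 ] yaw y 2.0
fuse_panel 0.85 [0.5007 0.0441 0.0058] err in board frame mm [0.1 1.5] yaw -1.5 0.168
battery 0.89 [0.492  0.2714 0.024 ] err in board frame mm [-1.4 -1. ] yaw -0.4 0.113
breaker 0.57 [0.4961 0.1573 0.0396] err in board frame mm [-0.9 -0.3] yaw 0.4 0.048
```

View pics/w3.png

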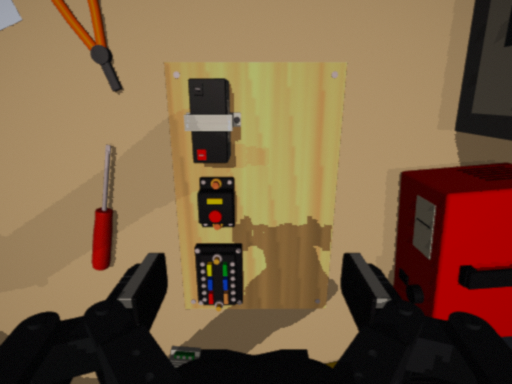

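```bash
python3 -m inch '[{"slide":[149,-118,362],"turn":4},{"slide":[149,-118,362],"turn":4},{"slide":[149,-118,362],"turn":4},{"slide":[149,-118,362],"turn":4},{"slide":[149,-118,362],"turn":4},{"slide":[149,-118,362],"turn":4},{"slide":[149,-118,362],"turn":4},{"slide":[149,-118,362],"turn":4},{"slide":[149,-118,362],"turn":4},{"slide":[149,-118,362],"turn":4},{"slide":[149,-118,362],"turn":4},{"slide":[185,-118,362],"turn":4},{"slide":[220,-118,362],"turn":4},{"slide":[250,-118,362],"turn":4},{"slide":[267,-118,362],"turn":4},{"slide":[267,-118,362],"turn":4},{"slide":[267,-118,362],"turn":4}]' 0 && python3 -m inch '[{"slide":[0,0,0],"turn":0},{"slide":[0,0,0],"turn":0},{"slide":[0,0,0],"turn":0},{"slide":[0,0,0],"turn":0},{"slide":[0,0,0],"turn":0},{"slide":[0,0,0],"turn":0},{"slide":[0,0,0],"turn":0},{"slide":[0,0,0],"turn":0}]' 1 40
```

```text
time: 9.73
tool_pos: [0.4382, -0.1457, 0.1808]
eef_rot: [1.234, 1.196, -1.237]
contact_force: [0.4, -0.2, 0.3]
opening: 0.0856
time: 10.4
tool_pos: [0.4396, -0.1462, 0.1831]
eef_rot: [1.236, 1.19, -1.234]
contact_force: [-1.0, -0.3, 6.1]
opening: 0.049
```

```bash
python3 -m inch '[{"slide":[-40,0,0],"turn":0},{"slide":[-80,0,0],"turn":0},{"slide":[-110,141,-312],"turn":-4},{"slide":[-110,141,-312],"turn":-4},{"slide":[-110,141,-312],"turn":-4},{"slide":[-110,141,-312],"turn":-4},{"slide":[-110,141,-312],"turn":-4},{"slide":[-110,141,-312],"turn":-4},{"slide":[-110,141,-312],"turn":-4},{"slide":[-110,141,-312],"turn":-4},{"slide":[-110,141,-312],"turn":-4},{"slide":[-110,141,-312],"turn":-4},{"slide":[-75,141,-312],"turn":-4},{"slide":[-45,141,-312],"turn":-4},{"slide":[-25,141,-312],"turn":-4},{"slide":[-15,141,-312],"turn":-4},{"slide":[-11,141,-312],"turn":-4},{"slide":[-11,141,-312],"turn":-4},{"slide":[-11,141,-312],"turn":-4}]'
```

```text
time: 11.98
tool_pos: [0.5913, 0.1602, 0.1939]
eef_rot: [1.185, 1.224, -1.183]
contact_force: [0.6, 0.5, -0.5]
opening: 0.0488
```

```bash
python3 -m inch '[{"slide":[1.5,0,0],"turn":0}]' && python3 -m inch '[{"slide":[1.5,0,0],"turn":0},{"slide":[1.5,0,0],"turn":0},{"slide":[1.5,0,0],"turn":0},{"slide":[1.5,0,0],"turn":0},{"slide":[-25,0,0],"turn":0},{"slide":[-65,0,0],"turn":0},{"slide":[-108,-181,558],"turn":8.8},{"slide":[-108,-181,558],"turn":8.8},{"slide":[-108,-181,558],"turn":8.8},{"slide":[-108,-181,558],"turn":8.8},{"slide":[-108,-181,558],"turn":8.8},{"slide":[-108,-181,558],"turn":8.8},{"slide":[-108,-181,558],"turn":8.8},{"slide":[-108,-181,558],"turn":8.8},{"slide":[-108,-181,558],"turn":8.8},{"slide":[-108,-181,558],"turn":8.8},{"slide":[-108,-181,558],"turn":8.8},{"slide":[-108,-181,558],"turn":8.8},{"slide":[-108,-181,558],"turn":8.8}]' 0 && python3 -m inch '[{"slide":[0,0,0],"turn":0}]'; python3 wl.py w4 motor_controller
```

```text
time: 12.07
tool_pos: [0.5916, 0.1605, 0.1927]
eef_rot: [1.186, 1.224, -1.182]
contact_force: [0.4, -0.5, -1.4]
opening: 0.0486
time: 13.65
tool_pos: [0.4412, -0.3604, 0.2963]
eef_rot: [1.296, 1.15, -1.296]
contact_force: [1.1, 0.7, -1.5]
opening: 0.0857
time: 13.73
tool_pos: [0.4379, -0.3677, 0.2966]
eef_rot: [1.301, 1.14, -1.308]
contact_force: [-0.0, -1.3, 1.3]
opening: 0.0852
t 13.7833 tcp [ 0.4396 -0.3637  0.2962] yaw y -7.34
motor_controller 0.92 [496.0, 131.0, 510.0, 171.0] [12. 47. 40.] edge [ 0.699  -0.35   -0.9035] 0.059
motor_controller 0.86 [0.0, 161.0, 16.0, 192.0] [ 9. 36. 31.] edge [ 0.1769 -0.3336 -1.0168] 0.043
motor_controller 0.79 [27.0, 24.0, 133.0, 150.0] [127.  82.  99.]  [ 0.315  -0.2681  0.0417] 0.051
motor_controller 0.73 [222.0, 179.0, 275.0, 278.0] [36. 35. 42.]  [ 0.4296 -0.4044 -0.12  ] 0.048
```

View pics/w4.png

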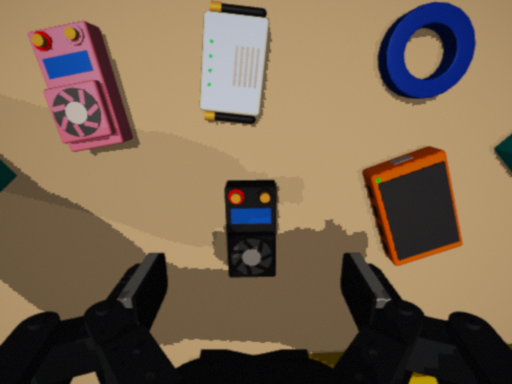

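```bash
python3 -m inch '[{"slide":[30,-4.5,41.5],"turn":0},{"slide":[50,-4.5,41.5],"turn":0},{"slide":[80,-4.5,41.5],"turn":0},{"slide":[102,-4.5,41.5],"turn":0},{"slide":[113,-4.5,41.5],"turn":0},{"slide":[113,-4.5,41.5],"turn":0},{"slide":[113,-4.5,41.5],"turn":0}]' 0 && python3 -m inch '[{"slide":[0,0,0],"turn":0},{"slide":[0,0,0],"turn":0},{"slide":[0,0,0],"turn":0},{"slide":[0,0,0],"turn":0},{"slide":[0,0,0],"turn":0},{"slide":[0,0,0],"turn":0},{"slide":[0,0,0],"turn":0},{"slide":[0,0,0],"turn":0},{"slide":[-15,0,0],"turn":0},{"slide":[-15,0,0],"turn":0},{"slide":[-15,0,0],"turn":0}]' 1 40; python3 - <<'E'
from h import *
o=robot.get_obs(); T=R.from_rotvec(o["eef_rot"]).as_matrix(); print(o["tool_pos"],np.degrees(np.arctan2(T[1,1],T[0,1])))
E
```

```text
time: 14.42
tool_pos: [0.4336, -0.3981, 0.183]
eef_rot: [1.296, 1.152, -1.295]
contact_force: [-0.0, 0.2, 1.6]
opening: 0.0854
time: 15.33
tool_pos: [0.433, -0.3994, 0.1986]
eef_rot: [1.296, 1.148, -1.296]
contact_force: [0.7, 1.0, -2.5]
opening: 0.0428
[ 0.43297745 -0.39943775  0.19855604] -6.829400136323724
```

```bash
python3 -m inch '[{"slide":[-40,0,0],"turn":0},{"slide":[-80,110,-467],"turn":-8.6},{"slide":[-80,110,-467],"turn":-8.6},{"slide":[-80,110,-467],"turn":-8.6},{"slide":[-80,110,-467],"turn":-8.6},{"slide":[-80,110,-467],"turn":-8.6},{"slide":[-80,110,-467],"turn":-8.6},{"slide":[-80,110,-467],"turn":-8.6},{"slide":[-80,110,-467],"turn":-8.6},{"slide":[-80,110,-467],"turn":-8.6},{"slide":[-80,110,-467],"turn":-8.6},{"slide":[-80,110,-467],"turn":-8.6},{"slide":[-80,110,-467],"turn":-8.6},{"slide":[-80,110,-467],"turn":-8.6},{"slide":[-45,110,-467],"turn":-8.6},{"slide":[-20,110,-467],"turn":-8.6},{"slide":[-5,110,-467],"turn":-8.6},{"slide":[2,110,-467],"turn":-8.6},{"slide":[2,110,-467],"turn":-8.6},{"slide":[2,110,-467],"turn":-8.6}]'; python3 -m inch '[{"slide":[1,0,0],"turn":0},{"slide":[1,0,0],"turn":0},{"slide":[1,0,0],"turn":0}]'
```

```text
time: 17.0
tool_pos: [0.5974, 0.0512, 0.1956]
eef_rot: [1.186, 1.224, -1.187]
contact_force: [0.1, 0.4, -1.4]
opening: 0.043
time: 17.25
tool_pos: [0.5976, 0.0514, 0.1952]
eef_rot: [1.187, 1.223, -1.186]
contact_force: [-0.6, 0.9, -1.8]
opening: 0.0424
```

```bash
python3 -m inch '[{"slide":[2,0,0],"turn":0},{"slide":[2,0,0],"turn":0}]' && python3 -m inch '[{"slide":[2,0,0],"turn":0},{"slide":[2,0,0],"turn":0},{"slide":[2,0,0],"turn":0},{"slide":[2,0,0],"turn":0},{"slide":[-25,0,0],"turn":0},{"slide":[-65,0,0],"turn":0},{"slide":[-105,-38,452],"turn":-11.3},{"slide":[-105,-38,452],"turn":-11.3},{"slide":[-105,-38,452],"turn":-11.3},{"slide":[-105,-38,452],"turn":-11.3},{"slide":[-105,-38,452],"turn":-11.3},{"slide":[-105,-38,452],"turn":-11.3},{"slide":[-105,-38,452],"turn":-11.3},{"slide":[-105,-38,452],"turn":-11.3},{"slide":[-105,-38,452],"turn":-11.3},{"slide":[-105,-38,452],"turn":-11.3},{"slide":[-105,-38,452],"turn":-11.3},{"slide":[-105,-38,452],"turn":-11.3},{"slide":[-105,-38,452],"turn":-11.3},{"slide":[-105,-38,452],"turn":-11.3}]' 0.18 && python3 -m inch '[{"slide":[0,0,0],"turn":0}]' 0; python3 wl.py w5 computer radio
```

```text
time: 17.42
tool_pos: [0.5977, 0.0515, 0.1932]
eef_rot: [1.187, 1.223, -1.185]
contact_force: [0.5, -0.2, 0.2]
opening: 0.043
time: 19.08
tool_pos: [0.5735, -0.401, 0.2975]
eef_rot: [1.04, 1.309, -1.039]
contact_force: [-0.7, 0.2, 0.3]
opening: 0.0705
time: 19.17
tool_pos: [0.5741, -0.3995, 0.2976]
eef_rot: [1.039, 1.31, -1.037]
contact_force: [-0.1, 0.3, 0.4]
opening: 0.0803
t 19.2167 tcp [ 0.5742 -0.3994  0.2977] yaw y 13.24
computer 0.61 [216.0, 140.0, 296.0, 249.0] [75. 47. 28.]  [ 0.5749 -0.4007  0.2402] 0.041
radio 0.76 [61.0, 0.0, 143.0, 50.0] [126. 124. 121.] edge [ 0.4328 -0.2647 -0.2296] 0.087
```

```bash
python3 -m inch '[{"slide":[40,0,1],"turn":0},{"slide":[75,0,1],"turn":0},{"slide":[102,0,1],"turn":0},{"slide":[116,0,1],"turn":0},{"slide":[116,0,1],"turn":0},{"slide":[116,0,1],"turn":0}]' 0 && python3 -m inch '[{"slide":[0,0,0],"turn":0},{"slide":[0,0,0],"turn":0},{"slide":[0,0,0],"turn":0},{"slide":[0,0,0],"turn":0},{"slide":[0,0,0],"turn":0},{"slide":[0,0,0],"turn":0},{"slide":[-15,0,0],"turn":0},{"slide":[-15,0,0],"turn":0},{"slide":[-15,0,0],"turn":0}]' 1 40; python3 - <<'E'
from h import *
o=robot.get_obs(); T=R.from_rotvec(o["eef_rot"]).as_matrix(); print(o["tool_pos"],np.degrees(np.arctan2(T[1,1],T[0,1])))
E
```

```text
time: 19.82
tool_pos: [0.5742, -0.402, 0.182]
eef_rot: [1.039, 1.309, -1.039]
contact_force: [0.7, -0.7, -0.4]
opening: 0.0855
time: 20.57
tool_pos: [0.5741, -0.4028, 0.1986]
eef_rot: [1.039, 1.306, -1.039]
contact_force: [0.3, 0.5, -1.8]
opening: 0.0606
[ 0.57410988 -0.40284536  0.19856369] 13.069249002201868
```

```bash
python3 -m inch '[{"slide":[-40,0,0],"turn":0},{"slide":[-80,165,-658],"turn":11.2},{"slide":[-80,165,-658],"turn":11.2},{"slide":[-80,165,-658],"turn":11.2},{"slide":[-80,165,-658],"turn":11.2},{"slide":[-80,165,-658],"turn":11.2},{"slide":[-80,165,-658],"turn":11.2},{"slide":[-80,165,-658],"turn":11.2},{"slide":[-80,165,-658],"turn":11.2},{"slide":[-80,165,-658],"turn":11.2},{"slide":[-80,165,-658],"turn":11.2},{"slide":[-80,165,-658],"turn":11.2},{"slide":[-80,165,-658],"turn":11.2},{"slide":[-80,165,-658],"turn":11.2},{"slide":[-80,165,-658],"turn":11.2},{"slide":[-80,165,-658],"turn":11.2},{"slide":[-80,165,-658],"turn":11.2},{"slide":[-80,165,-658],"turn":11.2},{"slide":[-80,165,-658],"turn":11.2},{"slide":[-80,165,-658],"turn":11.2}]' && python3 -m inch '[{"slide":[0,0,0],"turn":0}]'; python3 - <<'E'
from h import *
o=robot.get_obs(); T=R.from_rotvec(o["eef_rot"]).as_matrix(); p=o["tool_pos"];print(p,np.degrees(np.arctan2(T[1,1],T[0,1])))
print((np.array([.5858,.2755,p[2]])-p)@T*1000)
E
```

```text
time: 22.23
tool_pos: [0.5849, 0.2769, 0.2765]
eef_rot: [1.183, 1.226, -1.184]
contact_force: [0.3, -1.4, -2.0]
opening: 0.0602
time: 22.32
tool_pos: [0.5856, 0.2743, 0.2763]
eef_rot: [1.184, 1.223, -1.187]
contact_force: [-0.3, -0.9, -2.2]
opening: 0.061
[0.58561545 0.27429558 0.2762636 ] 1.8092615760469846
[-0.00224443  0.22248757 -1.1979916 ]
```

```bash
python3 -m inch '[{"slide":[35,0,-1],"turn":0},{"slide":[60,0,-1],"turn":0},{"slide":[75,0,-1],"turn":0},{"slide":[82,0,-1],"turn":0},{"slide":[84,0,-1],"turn":0},{"slide":[84,0,-1],"turn":0},{"slide":[84,0,-1],"turn":0}]'
```

```text
time: 22.9
tool_pos: [0.5862, 0.276, 0.1936]
eef_rot: [1.187, 1.223, -1.185]
contact_force: [0.9, -0.5, -1.7]
opening: 0.061
```

```bash
python3 -m inch '[{"slide":[1.5,0,0],"turn":0},{"slide":[1.5,0,0],"turn":0}]' && python3 -m inch '[{"slide":[1.5,0,0],"turn":0},{"slide":[1.5,0,0],"turn":0},{"slide":[1.5,0,0],"turn":0},{"slide":[1.5,0,0],"turn":0},{"slide":[-25,0,0],"turn":0},{"slide":[-65,0,0],"turn":0},{"slide":[-258,-38,35],"turn":0},{"slide":[-258,-38,35],"turn":0},{"slide":[-258,-38,35],"turn":0},{"slide":[-258,-38,35],"turn":0},{"slide":[-258,-38,35],"turn":0},{"slide":[-258,-38,35],"turn":0},{"slide":[-258,-38,35],"turn":0},{"slide":[-258,-38,35],"turn":0}]' 0.15; python3 bl.py w6 fuse_panel battery breaker computer converter motor_controller
```

```text
time: 23.07
tool_pos: [0.5862, 0.2762, 0.1934]
eef_rot: [1.186, 1.223, -1.185]
contact_force: [-3.3, -3.3, 11.3]
opening: 0.0608
time: 24.23
tool_pos: [0.5484, 0.2405, 0.4487]
eef_rot: [1.185, 1.225, -1.185]
contact_force: [-0.3, -0.0, -0.4]
opening: 0.0723
t 24.2833 tcp [0.5484 0.2404 0.4478] yaw y 1.89
fuse_panel 0.68 [ 0.5022  0.0461 -0.0321] err in board frame mm [1.7 3.4] yaw -3.7 0.188
battery 0.77 [0.4915 0.2723 0.0442] err in board frame mm [-1.9 -0.1] yaw 0.7 0.107
breaker 0.94 [0.4966 0.1562 0.0373] err in board frame mm [-0.4 -1.3] yaw 0.3 0.064
computer 0.89 [0.5853 0.2789 0.0258] err in board frame mm [-0.4  3.5] yaw -0.3 0.029
converter 0.74 [0.5904 0.1634 0.0364] err in board frame mm [-1.5  2.8] yaw 0.3 0.085
motor_controller 0.67 [0.597  0.047  0.0255] err in board frame mm [-0.6  1.3] yaw -0.4 0.053
```

View pics/w6.png

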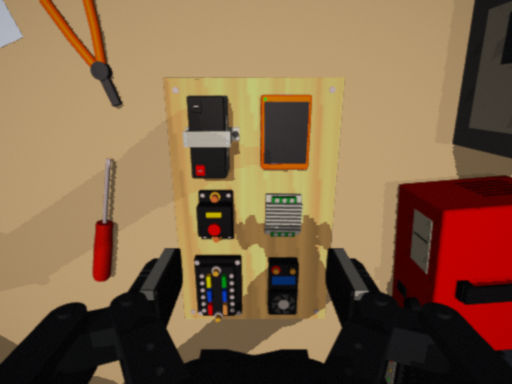

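```bash
python3 -m inch '[{"slide":[150,-132,502],"turn":15},{"slide":[150,-132,502],"turn":15},{"slide":[150,-132,502],"turn":15},{"slide":[150,-132,502],"turn":15},{"slide":[150,-132,502],"turn":15},{"slide":[150,-132,502],"turn":15},{"slide":[150,-132,502],"turn":15},{"slide":[150,-132,502],"turn":15},{"slide":[150,-132,502],"turn":15},{"slide":[150,-132,502],"turn":15},{"slide":[150,-132,502],"turn":15},{"slide":[150,-132,502],"turn":15},{"slide":[150,-132,502],"turn":15},{"slide":[150,-132,502],"turn":15},{"slide":[150,-132,502],"turn":15},{"slide":[150,-132,502],"turn":15},{"slide":[150,-132,502],"turn":15}]' 0; python3 wl.py w7 radio
```

```text
time: 26.0
tool_pos: [0.4339, -0.2642, 0.2995]
eef_rot: [1.375, 1.093, -1.374]
contact_force: [0.6, -0.3, 0.3]
opening: 0.0853
t 26.05 tcp [ 0.434  -0.264   0.2996] yaw y -12.96
radio 0.84 [229.0, 141.0, 286.0, 237.0] [145. 146. 142.]  [ 0.4338 -0.2672 -0.2384] 0.1
```

View pics/w7.png

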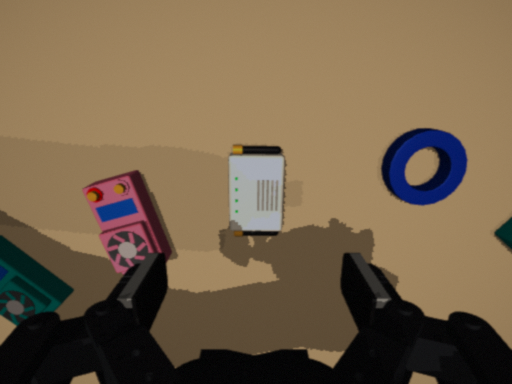

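```bash
python3 - <<'E'
from h import *
m=camera_model("wrist"); a=back(m,(256.5,154),.018);b=back(m,(256.5,231.5),.018);print(a,b,(a+b)/2,np.hypot(*(a-b)))
E
```

```text
[ 0.44328263 -0.23100992] [ 0.42752277 -0.30037646] [ 0.4354027  -0.26569319] 0.07113431267845269
```

```bash
python3 -m inch '[{"slide":[40,0,3],"turn":0},{"slide":[75,0,3],"turn":0},{"slide":[104,0,3],"turn":0},{"slide":[117,0,3],"turn":0},{"slide":[117,0,3],"turn":0},{"slide":[117,0,3],"turn":0}]' 0 && python3 -m inch '[{"slide":[0,0,0],"turn":0},{"slide":[0,0,0],"turn":0},{"slide":[0,0,0],"turn":0},{"slide":[0,0,0],"turn":0},{"slide":[0,0,0],"turn":0},{"slide":[0,0,0],"turn":0},{"slide":[0,0,0],"turn":0},{"slide":[-15,0,0],"turn":0},{"slide":[-15,0,0],"turn":0},{"slide":[-15,0,0],"turn":0}]' 1 35; python3 - <<'E'
from h import *
o=robot.get_obs(); T=R.from_rotvec(o["eef_rot"]).as_matrix(); print(o["tool_pos"],np.degrees(np.arctan2(T[1,1],T[0,1])))
E
```

```text
time: 26.6
tool_pos: [0.4329, -0.2676, 0.1822]
eef_rot: [1.375, 1.094, -1.375]
contact_force: [0.4, -0.1, 1.3]
opening: 0.0851
time: 27.43
tool_pos: [0.4329, -0.2687, 0.1982]
eef_rot: [1.376, 1.09, -1.374]
contact_force: [-0.6, 0.1, -1.5]
opening: 0.0462
[ 0.43287753 -0.26867427  0.19818715] -13.1279219955146
```

```bash
python3 -m inch '[{"slide":[-40,0,0],"turn":0},{"slide":[-100,25,-565],"turn":-14.9},{"slide":[-100,25,-565],"turn":-14.9},{"slide":[-100,25,-565],"turn":-14.9},{"slide":[-100,25,-565],"turn":-14.9},{"slide":[-100,25,-565],"turn":-14.9},{"slide":[-100,25,-565],"turn":-14.9},{"slide":[-100,25,-565],"turn":-14.9},{"slide":[-100,25,-565],"turn":-14.9},{"slide":[-100,25,-565],"turn":-14.9},{"slide":[-100,25,-565],"turn":-14.9},{"slide":[-100,25,-565],"turn":-14.9},{"slide":[-100,25,-565],"turn":-14.9},{"slide":[-100,25,-565],"turn":-14.9},{"slide":[-100,25,-565],"turn":-14.9},{"slide":[-100,25,-565],"turn":-14.9},{"slide":[-100,25,-565],"turn":-14.9},{"slide":[-100,25,-565],"turn":-14.9},{"slide":[-100,25,-565],"turn":-14.9},{"slide":[-100,25,-565],"turn":-14.9}]' && python3 - <<'E'
from h import *
get_image("side");b=get_image("side");cv2.imwrite("pics/side8.png",cv2.resize(b[150:350,30:280],None,fx=3,fy=3)[:,:,::-1])
o=robot.get_obs(); T=R.from_rotvec(o["eef_rot"]).as_matrix(); p=o["tool_pos"];print(p,np.degrees(np.arctan2(T[1,1],T[0,1])),o["opening"])
print((np.array([.5857,.2755,p[2]])-p)@T*1000)
E
```

```text
time: 29.1
tool_pos: [0.5852, 0.2743, 0.2969]
eef_rot: [1.187, 1.222, -1.189]
contact_force: [0.4, 0.4, -1.1]
opening: 0.0466
[0.58522459 0.27483549 0.29721843] 1.6803101668678784 0.04650338638134044
[-4.47070776e-04  4.94686877e-01 -6.50282740e-01]
```

View pics/side8.png

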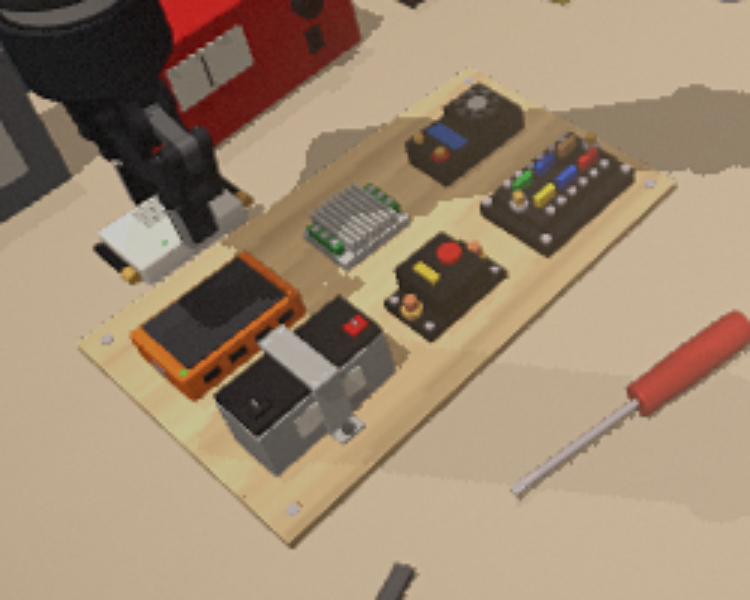

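```bash
python3 -m inch '[{"slide":[35,0.5,-1],"turn":0},{"slide":[58,0.5,-1],"turn":0},{"slide":[70,0.5,-1],"turn":0},{"slide":[74,0.5,-1],"turn":0},{"slide":[75,0.5,-1],"turn":0},{"slide":[75,0.5,-1],"turn":0},{"slide":[75,0.5,-1],"turn":0}]'; python3 -m inch '[{"slide":[1,0,0],"turn":0},{"slide":[1,0,0],"turn":0}]'
```

```text
time: 29.78
tool_pos: [0.5862, 0.2775, 0.2236]
eef_rot: [1.188, 1.223, -1.184]
contact_force: [0.7, -0.4, -0.6]
opening: 0.0465
time: 29.95
tool_pos: [0.5859, 0.2774, 0.2221]
eef_rot: [1.188, 1.223, -1.185]
contact_force: [-0.0, 0.9, -1.4]
opening: 0.0462
```

```bash
python3 -m inch '[{"slide":[1,0,1.5],"turn":0},{"slide":[1.5,0,1.5],"turn":0}]' && python3 -m inch '[{"slide":[0,0,0],"turn":0},{"slide":[0,0,0],"turn":0},{"slide":[0,0,0],"turn":0},{"slide":[0,0,0],"turn":0},{"slide":[-20,0,0],"turn":0},{"slide":[-50,0,0],"turn":0},{"slide":[-228,-38,35],"turn":0},{"slide":[-228,-38,35],"turn":0},{"slide":[-228,-38,35],"turn":0},{"slide":[-228,-38,35],"turn":0},{"slide":[-228,-38,35],"turn":0},{"slide":[-228,-38,35],"turn":0},{"slide":[-228,-38,35],"turn":0},{"slide":[-228,-38,35],"turn":0}]' 0.23; python3 bl.py w9 fuse_panel battery breaker computer converter motor_controller radio; python3 - <<'E'
from h import *
b=get_image("side");cv2.imwrite("pics/side9.png",cv2.resize(b[150:350,30:280],None,fx=3,fy=3)[:,:,::-1])
m=camera_model("scene");get_image("scene");print([np.round(d["bbox"]) for d in recognise("scene","multimeter")][:1])
E
```

```text
time: 30.12
tool_pos: [0.5858, 0.2761, 0.2209]
eef_rot: [1.187, 1.224, -1.185]
contact_force: [-4.8, -1.1, 9.1]
opening: 0.047
time: 31.28
tool_pos: [0.5484, 0.2394, 0.4467]
eef_rot: [1.185, 1.224, -1.188]
contact_force: [-0.4, -0.5, -1.3]
opening: 0.0658
t 31.3333 tcp [0.5485 0.2395 0.4461] yaw y 1.79
fuse_panel 0.74 [0.5023 0.0448 0.0089] err in board frame mm [1.7 2.2] yaw -1.3 0.162
battery 0.95 [0.4916 0.272  0.0301] err in board frame mm [-1.8 -0.4] yaw -0.1 0.105
breaker 0.74 [0.4964 0.1572 0.0216] err in board frame mm [-0.6 -0.4] yaw -0.6 0.054
computer 0.81 [0.5851 0.2787 0.0244] err in board frame mm [-0.7  3.3] yaw -0.4 0.79
converter 0.86 [0.5905 0.1625 0.0172] err in board frame mm [-1.4  1.9] yaw -0.8 0.086
motor_controller 0.83 [0.5967 0.0467 0.0344] err in board frame mm [-0.9  1. ] yaw 0.1 0.057
radio 0.91 [0.5848 0.2797 0.0164] err in board frame mm [-0.8  4.3] yaw -0.9 0.074
[array([193., 252., 257., 301.])]
```

View pics/w9.png

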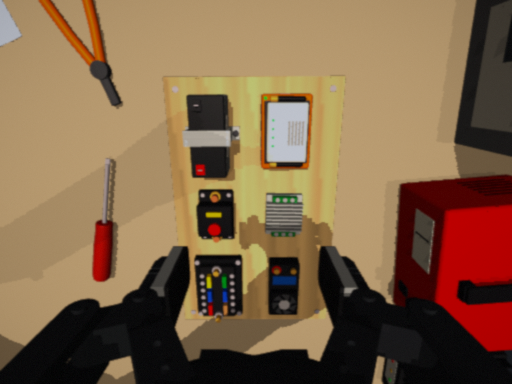

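View pics/side9.png

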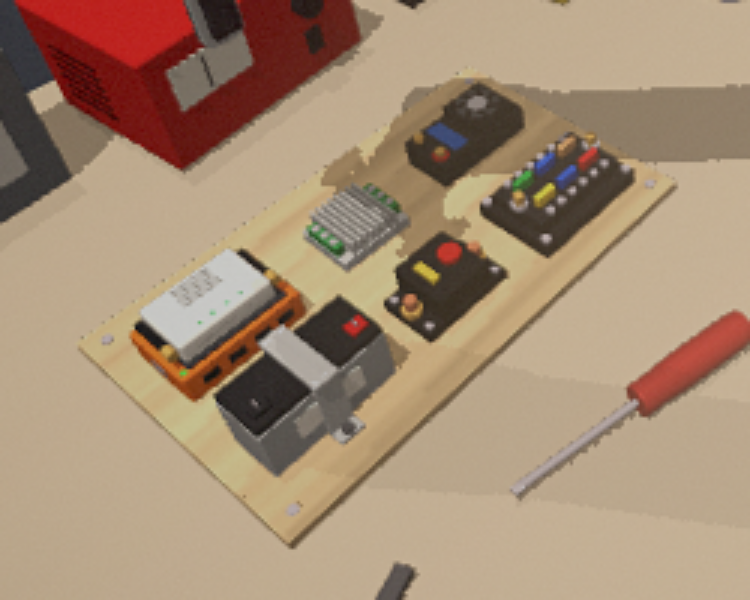

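Pictures 10 and 11 show every part flat and square on the board. The radio sits centred on the computer (wrist pixel 286,130), the gripper is clear, and the multimeter's box is unchanged. I am handing in.

```bash
python3 -c "
from station import robot; print(robot.close_job())"
```

```text
the job is handed in; nothing more can be done
None
```

I placed all five loose parts as asked and handed the job in at about 31 s of the 125 s allowed. No verdict was reported.

**Positions:** The last wrist-camera fits put the breaker, converter and motor controller within about 2.5 mm of their places. The computer was within about 3.5 mm of its place, measured just before the radio went on. The radio is about 1 mm off the computer's centre. All parts are square within about 1°.

**Other checks:**
- **Flatness:** I judged this by eye from the last wrist and side pictures. Every part looked flat and right way up.
- **Gripper:** It was clear of everything, about 0.4 m up.
- **Multimeter:** The recogniser's box for it moved by no more than about 3 px from the start, so I take it as not moved.
- **Look-alikes:** The pink and turquoise look-alikes were left alone.

**Failed or disagreed:**
- The last computer fit was poor (fit error 0.79) because the radio covers its lid, so I rely on the fit from before that.
- An early breaker detection in the side camera was really the fuse panel. The wrist view corrected this before I reached for it.
- The fuse panel fits were the loosest, with outline errors of 0.16 to 0.19. They still agreed with the board pose to within about 4 mm.

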